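# Undo a grater hub cap of unknown thread hand and hold it off

### The job

The grating disc under the red hub cap is blunt and due to be changed, so unscrew the red cap and lift it off. The two spindles run opposite ways: one cap has an ordinary thread and the other a reverse thread, and nothing shows which, so try the red cap both ways, find the way that it loosens, and turn it loose on its thread before you lift (do not wrench it off). Finish while still holding the red cap upright in the gripper, well clear above its spindle (about 10 cm up), and leave the grey cap done up, the discs on their hubs and everything else where it stands.

Things in the scene. Friction and masses are not known exactly. Their poses are not given: they have to be found in the camera images.
- grater: fixed motor base of a twin-disc vegetable grater: aluminium box 136 (x) x 240 (y) x 70 mm with a black top plate and a dial on its front (-x). Origin: centre of the underside, +x to the back, yaw within 0.3 rad of the world's. Two spindles at x +8, y +-58 mm, each with hub (top at 80 mm), disc (80 to 84 mm) and cap (84.5 to 131.5 mm).
- spindle_left (a point): point on the axis of the grater's +y spindle, level with the top of its disc (84 mm above the worktop). The gears keep both spindles from turning. One spindle has a right-hand thread (its cap loosens anticlockwise seen from above), the other a left-hand thread (its cap loosens clockwise); which is which changes from one time to the next and is hidden by the caps.
- spindle_right (a point): the same on the axis of the -y spindle. Its thread is of the other hand than the left one's. A free cap turns with under 0.2 N m. The dead stops yield a little: pressed with 2 N m the cap still gives by about 0.15 rad, so feel for the torque; wrenching harder (over 600 N between fingers and cap) fails.
- cap_red: the red hub cap, to be taken off: loose, about 180 g, done up on either spindle (this varies). Skirt 44 mm across, 24 mm high; on it a flat-sided wing to grip, 44 mm long (along the cap's x), 14 mm thick (its y), 24 to 47 mm above the origin. Origin: centre of the skirt's foot, z up the axis, at the start 84.5 mm above the worktop. Done up, the wing lies along the grater's x to within 0.05 rad.
- cap_red_wing (a point): middle of the red cap's wing, on its axis, 35 mm above its foot. Three-start quarter-turn thread, easy to turn: the wrong way it meets a dead stop within 0.15 rad; the right way it climbs 2 mm over the first 0.8 rad, is free from 0.85 rad on and stops dead again at about 1.2 rad. At 0.9 to 1.1 rad from the start it lifts straight off the spindle, whose tip is 17 mm up inside it.
- cap_grey: the hub cap of the other spindle, grey, same shape and size as the red one, same origin; stays done up
- disc_left: steel grating disc on the +y spindle, 96 mm across, 4 mm thick, lying loose on its hub round the spindle (1.5 mm of play), held down only by its cap; origin at the centre of its underside
- disc_right: the like disc on the -y spindle
- disc_spare: the new grating disc, same size, lying flat on the worktop at the front right; not needed yet; origin at the centre of its underside
- jar: bystander: empty glass jar with a dark lid, 60 mm across, 80 mm high, in front of the sink; origin at the centre of its underside
- tin: bystander: food tin with a blue-green label, 75 mm across, 58 mm high, behind the grater at the right; origin at the centre of its underside
- shaker: bystander: glass shaker with grey top, 44 mm across, 90 mm high, in front of the sink; origin at the centre of its underside
- teaspoon: bystander: steel teaspoon, 134 mm long, lying in front of the sink; origin at the centre of its underside
Mind the look-alikes: they are no part of the job. There is more than one size of the cap_grey; the job needs the smaller.

How it is judged:
By the outcome, as a careful person would: the job done as asked, in the order asked, and still so for the second after the job is handed in, while the arm keeps its last pose, push and grip.
It also fails if it takes over 48 s, if anything falls off the work surface, if the arm or the gripper's body presses on something with over 40 N, if the wrist force passes 120 N, or if a joint passes its speed limit or range.

### The arm

A 6-joint arm with a two-finger parallel gripper is mounted at the origin on a cart in front of the work surface, level with it; the furniture and walls round the work are solid. World frame = base frame: x ahead of the robot, y to its left, z up, the work surface at z = 0. Lengths are in m, angles in rad, forces in N, time in s.
With the tool pointing down it reaches from about 0.35 to 0.975 m from the base axis. Payload 4.9 kg.
Tool frame: the origin (TCP) lies at the very end of the fingers, on their centre line; the grasp point (between the pads) lies 19 mm behind it; z points along the fingers, y is the line along which they close (so a half turn about z gives the same grasp; the last joint's range is limited). The gripper opens to 85 mm and grips with 20 to 120 N. Pads are 22 mm wide; open, the fingers measure 114 mm over their backs; the gripper's body (76 mm by 85 mm) begins 54 mm behind the grasp point. The pads swing forward as they close: fully open they stand 13 mm farther back than shut.
Start: joints at [1.035, 0.053, 1.613, -0, 1.476, -0.119], TCP at [0.253, 0.571, 0.231] pointing down, gripper open.
Joint ranges: [-3.01, 3.01], [-1.01, 2.22], [0.06, 2.58], [-1.02, 4.17], [0.09, 2.62], [-3.14, 3.14]. Speed limits (rad/s): [2.57, 2.57, 3.14, 3.14, 3.14, 3.14].

### API

Orientations are given as a unit quaternion [w, x, y, z].
In Python, from plant import * gives the robot as it stands.
- The arm moves only by the tool jog_arm, never from a script. Its argument "moves" is a list that holds one entry, the list of rows, each a list of 7 numbers: the finger opening in cm, from 0 to 8.54, then the shift along the tool's x, y, z in cm, then the turn, a rotation vector about the tool's x, y, z in rad. A call has 1 to 20 rows; each row shifts and turns the commanded pose from where the row before left it, along the tool's axes as they then stand; what a row does not reach is not made up. A row lasts 1/12 s, in which the tool goes at most 41.7 mm and 7.16 degrees, less where a joint would pass 70% of its speed; a pose out of reach is approached as far as the arm can. A call is refused whole if a number of a shift passes 4.17 or a number of a turn 0.125, either way. A call with a gripper value outside its range is refused whole. The fingers move at their own pace and stop on an object; the grip force is fixed at half the most. Time passes only in rows, so rows that do not move let the fingers close. It gives the time, the measured TCP pose, the force, the opening and the grip force at its end, in the units of the state.
- state(): the state, without advancing time (a new reading comes with each control period).
- grab_frame(name): name is "scene" or "top" or "wrist"; returns a dict with "color" (420x560x3 uint8, blue, green, red), "depth" (420x560 float32, m along the optical axis (not along the pixel's ray), 0 where there is no reading), "fx", "fy", "cx", "cy" (pixels), "R" (3x3) and "t" (3): a world point X has camera coordinates R X + t. Camera axes: x right, y down, z forward; pixel columns grow to the right and rows downward; lengths in m; the calibration is good to about 2 mm. A picture is of the moment at which its call begins.
- job_done(): hands the job in; it is judged then, once.
Trained networks look in a picture, given as the dict that the camera call returned (one of the last four; its "shot" number tells which), for a name from the list of things; names that differ only in an ending like _2 or _b are one class to them, and where a whole thing is asked for, a point or a joint stands for the part that bears it (a point fixed in the world has none). Each returns a list of dicts, best first, with "p" (0 to 1); they miss things now and then, are a little off and sometimes report something else, mostly with a low value. They report only what shows in the picture. A call takes as long as a camera call. They do not tell look-alikes from the thing itself.
- recognise(name, picture): "rect" ([centre column, centre row, width, height] in pixels, round what is visible of it).
- regions_of(name, picture): "pixels" (420x560 bool, what is visible of it) and "rect" ([centre column, centre row, width, height] in pixels, round what is visible of it).
The state is a dict: "time": time; "joint_pos": joint angles; "joint_vel": joint speeds; "joint_efforts": joint torques, N m; "tool_pos": TCP position; "tool_rot": TCP orientation; "contact_force": force on the tool from outside, world axes, zero at the start; "ft_torque": the same for the moment, N m; "gripper_width": opening from 0.0 (shut) to 1.0 (fully open); "grasp_force": force on a finger pad.
Only numpy, scipy, OpenCV 4.12 (cv2) and the standard library are available. Lean on these libraries where they do the work, as an engineer would, in place of code of your own. Each camera call takes 0.05 s, during which the arm holds its last target. There are 200 camera calls.

## Working session

There is one attempt and no reset: what is moved stays moved. The work goes in short steps, Python scripts to look and compute and a tool call to move; the robot and the scene stay as the last step left them, time stands still between calls to the robot, and variables do not carry over. Pictures are saved under pics/ and viewed, at most 10 in all, crops included, and the job is handed in when it is done.

Besides the shell and the picture viewer there is one more tool, called after ">>>" by a JSON object that holds its "fn" and its "kwargs", one argument or row to a line. jog_arm: Moves the arm, as the interface text tells. Its arguments: {"type":"object","properties":{"moves":{"type":"array"}},"required":["moves"]}

```bash
mkdir -p pics
cat > h.py <<'E'
from plant import *
import numpy as np, cv2
def pts(f,m):
    v,u=np.nonzero(m&(f["depth"]>0)); z=f["depth"][v,u]
    P=np.c_[(u-f["cx"])/f["fx"]*z,(v-f["cy"])/f["fy"]*z,z]
    return (P-f["t"])@f["R"]
E
python3 - <<'E'
from h import *
s=state(); print(s["time"],s["tool_pos"],s["tool_rot"],s["contact_force"],s["ft_torque"])
ims=[]
for c in ("scene","top"):
    f=grab_frame(c); ims.append(f["color"])
    for n in ("cap_red","cap_grey","grater"):
        for r in regions_of(n,f)[:4]:
            P=pts(f,r["pixels"]); print(c,n,round(r["p"],2),np.round(r["rect"]),np.round(np.median(P,0),3),np.round(P.max(0),3),np.round(P.min(0),3))
cv2.imwrite("pics/a.png",cv2.resize(np.vstack(ims),(560,840))[:840]) 
cv2.imwrite("pics/s.png",ims[0]);cv2.imwrite("pics/t.png",ims[1])
E
```

```text
0.0 [0.25271153 0.57094311 0.23005565] [-3.28109411e-04  2.06912747e-01  9.78358859e-01 -9.75230094e-04] [ 0.22688594 -0.1081046  -0.00990652] [-0.02735632  0.01823162 -0.02811237]
scene cap_red 0.6 [327. 245.  18.  21.] [ 0.445 -0.071  0.11 ] [ 0.489 -0.045  0.135] [ 0.43  -0.089  0.083]
scene cap_grey 0.69 [293. 220.  11.  17.] [0.475 0.039 0.111] [0.502 0.059 0.134] [0.463 0.023 0.086]
scene cap_grey 0.66 [244. 216.  20.  30.] [0.471 0.18  0.031] [0.55  0.233 0.067] [ 0.45   0.157 -0.003]
scene grater 0.78 [309. 250.  98.  90.] [ 0.417 -0.018  0.068] [0.548 0.117 0.082] [ 0.366 -0.139 -0.003]
top cap_red 0.67 [327. 230.  16.  20.] [ 0.454 -0.065  0.11 ] [ 0.482 -0.045  0.139] [ 0.433 -0.092  0.08 ]
top cap_grey 0.69 [288. 215.  20.  20.] [0.485 0.044 0.11 ] [0.514 0.065 0.137] [0.465 0.019 0.079]
top cap_grey 0.58 [238. 219.  20.  21.] [0.478 0.186 0.033] [0.515 0.217 0.066] [ 0.452  0.16  -0.004]
top grater 0.71 [305. 227.  92.  67.] [ 0.434 -0.006  0.069] [0.555 0.119 0.088] [ 0.368 -0.138 -0.005]
```

View pics/s.png

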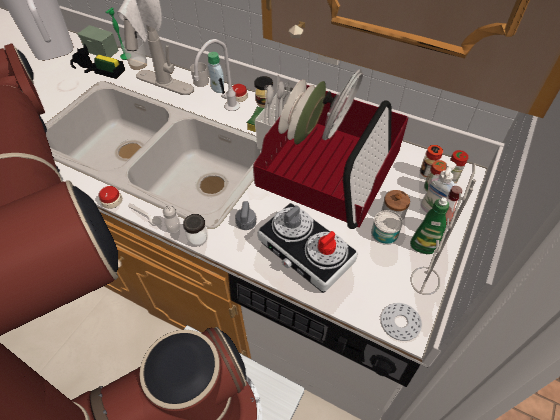

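View pics/t.png

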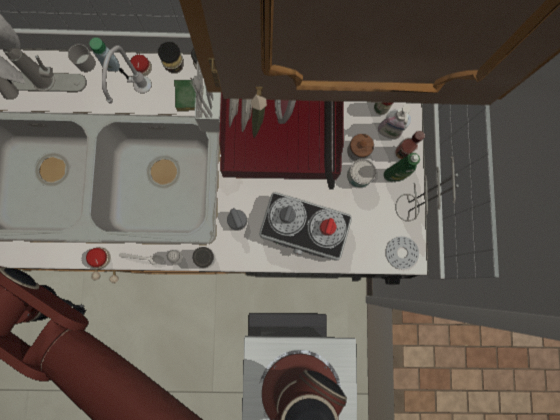

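Could be taken for the red cap: the red cap on the grater (scene 327,243), a red jar lid (scene 109,196) and another red lid (scene 239,92). For the grey cap, there is one on the grater (293,216) and a larger one standing on the worktop (245,214). By the description, the target is the one on the grater's right (-y) spindle. I'll hover there and check the choice in a close crop before reaching.

>>> {"fn": "jog_arm", "kwargs": {
  "moves": [
    [[8.5,-2.2,-2.5,0,0,0,0],[8.5,-2.2,-2.5,0,0,0,0],[8.5,-2.2,-2.5,0,0,0,0],[8.5,-2.2,-2.5,0,0,0,0],[8.5,-2.2,-2.5,0,0,0,0],[8.5,-2.2,-2.5,0,0,0,0],[8.5,-2.2,-2.5,0,0,0,0],[8.5,-2.2,-2.5,0,0,0,0],[8.5,-2.2,-2.5,0,0,0,0],[8.5,-2.2,-2.5,0,0,0,0],[8.5,-2.2,-2.5,0,0,0,0],[8.5,-2.2,-2.5,0,0,0,0],[8.5,-2.2,-2.5,0,0,0,0],[8.5,-2.2,-2.5,0,0,0,0],[8.5,-2.2,-2.5,0,0,0,0],[8.5,-2.2,-2.5,0,0,0,0],[8.5,-2.2,-2.5,0,0,0,0],[8.5,-2.2,-2.5,0,0,0,0],[8.5,-2.2,-2.5,0,0,0,0],[8.5,-2.2,-2.5,0,0,0,0]]
  ]
}}

```text
time: 2.07
tool_pos: [0.4531, -0.0656, 0.2316]
tool_rot: [0.0, 0.207, 0.978, 0.0]
contact_force: [0.8, 0.6, -0.1]
gripper_width: 0.998
grasp_force: 0.0
```

Run:
```python
from h import *
s=state(); print(s["time"],s["tool_pos"],s["tool_rot"],s["joint_pos"],s["contact_force"],s["ft_torque"])
f=grab_frame("wrist"); g=f["color"].copy()
print("cam",-f["R"].T@f["t"])
for n in ("cap_red","cap_grey","disc_right","disc_left","grater"):
    for r in regions_of(n,f)[:2]:
        P=pts(f,r["pixels"]); 
        if len(P)<20: continue
        print(n,round(r["p"],2),np.round(r["rect"]),np.round(np.median(P,0),3),P.max(0).round(3),P.min(0).round(3))
        if n.startswith("cap"):
            T=P[P[:,2]>.124]; T=T[T[:,2]<.137]
            if len(T)>20:
                rc=cv2.minAreaRect((T[:,:2]*1000).astype(np.float32)); print("  wing top n,mean,rect",len(T),T.mean(0),rc)
np.savez("w.npz",**{k:f[k] for k in("color","depth","fx","fy","cx","cy","R","t")})
cv2.imwrite("pics/w.png",g)
```

```text
2.0667 [ 0.45314388 -0.06562833  0.23161342] [4.68611283e-04 2.07096858e-01 9.78320332e-01 1.28355476e-05] [-3.06673370e-01 -3.67120777e-01  1.98594961e+00  1.17451669e-04
  1.52183361e+00 -1.46026225e+00] [ 0.83633535  0.59233384 -0.13743319] [ 0.05853835 -0.04266342 -0.01833777]
cam [ 0.38371552 -0.03594044  0.37510492]
cap_red 0.64 [405. 176. 111. 100.] [0.475 0.037 0.085] [0.539 0.124 0.132] [ 0.438 -0.005 -0.   ]
cap_red 0.61 [278. 202.  49.  62.] [ 0.451 -0.066  0.11 ] [ 0.493 -0.046  0.134] [ 0.432 -0.091  0.084]
  wing top n,mean,rect 923 [ 0.45258168 -0.0677242   0.13157463] ((454.0245361328125, -68.31356811523438), (14.03481388092041, 43.602237701416016), 72.86302947998047)
cap_grey 0.73 [412. 184.  61.  60.] [0.481 0.037 0.115] [0.516 0.07  0.134] [0.464 0.02  0.084]
  wing top n,mean,rect 1089 [0.48422108 0.04180009 0.13086814] ((485.61346435546875, 42.85176086425781), (14.349312782287598, 43.352569580078125), 74.2793197631836)
cap_grey 0.59 [515. 105.  90.  58.] [0.477 0.175 0.034] [0.531 0.246 0.064] [ 0.451  0.156 -0.002]
disc_right 0.97 [277. 193.  98. 103.] [ 0.446 -0.063  0.085] [ 0.503 -0.021  0.129] [ 0.406 -0.116  0.07 ]
disc_right 0.35 [ 84. 206.  81.  82.] [ 0.393 -0.296  0.006] [ 0.442 -0.25   0.009] [ 0.348 -0.346  0.001]
disc_left 0.74 [403. 176. 109. 100.] [0.475 0.036 0.085] [0.534 0.096 0.088] [ 0.439 -0.005  0.07 ]
disc_left 0.28 [ 83. 210.  85.  79.] [ 0.394 -0.297  0.006] [ 0.445 -0.25   0.009] [ 0.347 -0.351 -0.   ]
grater 0.61 [332. 167. 254. 165.] [ 0.427 -0.008  0.071] [0.588 0.148 0.087] [ 0.365 -0.141 -0.001]
grater 0.33 [277. 194. 101. 101.] [ 0.446 -0.063  0.085] [ 0.507 -0.02   0.129] [ 0.406 -0.119  0.07 ]
```

View pics/w.png

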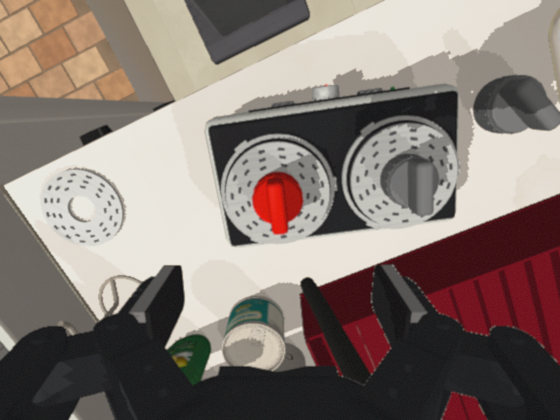

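The close wrist view shows the red cap on the grater's -y spindle at pixel (278,200). The small grey cap on the +y spindle is at (412,184), the big look-alike on the worktop at (515,105). The red cap on the grater is the right one. I'll align with the wing, descend and grip.

>>> {"fn": "jog_arm", "kwargs": {
  "moves": [
    [[8.5,0,0,0,0,0,-0.12],[8.5,-0.16,-0.23,1.0,0,0,0],[8.5,0,0,2.5,0,0,0],[8.5,0,0,2.5,0,0,0],[8.5,0,0,2.5,0,0,0],[8.5,0,0,2.0,0,0,0],[8.5,0,0,1.5,0,0,0],[8.5,0,0,0,0,0,0],[8.5,0,0,0,0,0,0]]
  ]
}}

```text
time: 3.12
tool_pos: [0.4528, -0.0656, 0.1101]
tool_rot: [-0.001, 0.148, 0.989, 0.0]
contact_force: [0.8, 0.0, 0.2]
gripper_width: 0.998
grasp_force: 0.0
```

>>> {"fn": "jog_arm", "kwargs": {
  "moves": [
    [[4,0,0,0,0,0,0],[2.5,0,0,0,0,0,0],[2,0,0,0,0,0,0],[1,0,0,0,0,0,0],[1,0,0,0,0,0,0],[1,0,0,0,0,0,0],[1,0,0,0,0,0,0],[1,0,0,0,0,0,0]]
  ]
}}

```text
time: 3.78
tool_pos: [0.4543, -0.0666, 0.112]
tool_rot: [0.001, 0.148, 0.989, -0.0]
contact_force: [0.5, -0.3, 3.2]
gripper_width: 0.152
grasp_force: 60.7
```

```bash
cat > st.py <<'E'
from h import *
from scipy.spatial.transform import Rotation as Ro
s=state(); q=s["tool_rot"]; R=Ro.from_quat([q[1],q[2],q[3],q[0]]).as_matrix()
print(s["time"],"pos",s["tool_pos"].round(4) if hasattr(s["tool_pos"],"round") else s["tool_pos"],"yang",round(np.arctan2(R[1,1],R[0,1]),4),"zax",R[:,2].round(3),"F",np.round(s["contact_force"],2),"M",np.round(s["ft_torque"],3),"w",s["gripper_width"]*8.54,"gf",s["grasp_force"],"j6",s["joint_pos"][5])
E
python3 st.py
python3 - <<'E'
from h import *
cv2.imwrite("pics/g.png",grab_frame("wrist")["color"])
E
```

```text
3.7833 pos [ 0.4543 -0.0666  0.112 ] yang 1.2739 zax [ 0.001 -0.    -1.   ] F [ 0.53 -0.27  3.19] M [ 0.045 -0.018  0.012] w 1.2998210060881903 gf 60.68227171897888 j6 -1.5819922155928419
```

View pics/g.png

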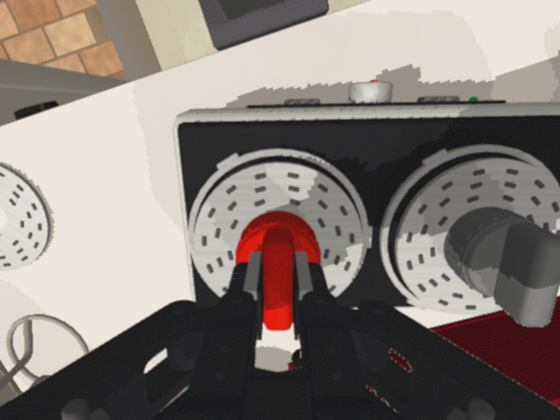

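The wing (277,285) sits between the pads with 61 N of grip. I'll feel anticlockwise first, in small turns.

>>> {"fn": "jog_arm", "kwargs": {
  "moves": [
    [[1,0,0,0,0,0,-0.05],[1,0,0,0,0,0,-0.05],[1,0,0,0,0,0,0],[1,0,0,0,0,0,0]]
  ]
}}

```text
time: 4.17
tool_pos: [0.4542, -0.0667, 0.112]
tool_rot: [0.001, 0.099, 0.995, -0.0]
contact_force: [-0.5, 0.5, 5.1]
gripper_width: 0.148
grasp_force: 61.0
```

```bash
python3 st.py
```

```text
4.1667 pos [ 0.4542 -0.0667  0.112 ] yang 1.3729 zax [ 0.001 -0.    -1.   ] F [-0.54  0.53  5.14] M [-0.05   0.036  0.065] w 1.2610187284376573 gf 61.02010488510132 j6 -1.6808736039413485
```

>>> {"fn": "jog_arm", "kwargs": {
  "moves": [
    [[1,0,0,0,0,0,-0.05],[1,0,0,0,0,0,-0.05],[1,0,0,0,0,0,0],[1,0,0,0,0,0,0]]
  ]
}}

```text
time: 4.5
tool_pos: [0.4542, -0.0667, 0.112]
tool_rot: [0.001, 0.049, 0.999, -0.0]
contact_force: [-0.9, 0.4, 4.8]
gripper_width: 0.148
grasp_force: 61.2
```

```bash
python3 st.py
```

```text
4.5 pos [ 0.4542 -0.0667  0.112 ] yang 1.4728 zax [ 0.001 -0.    -1.   ] F [-0.93  0.39  4.75] M [-0.032  0.022 -0.019] w 1.2680749457894442 gf 61.167672872543335 j6 -1.780834775745894
```

Anticlockwise it goes 0.2 rad freely. I'll gently check the other way too, as asked.

>>> {"fn": "jog_arm", "kwargs": {
  "moves": [
    [[1,0,0,0,0,0,0.1],[1,0,0,0,0,0,0.1],[1,0,0,0,0,0,0.05],[1,0,0,0,0,0,0.05],[1,0,0,0,0,0,0],[1,0,0,0,0,0,0]]
  ]
}}

```text
time: 5.0
tool_pos: [0.4542, -0.0666, 0.112]
tool_rot: [0.0, 0.197, 0.98, -0.0]
contact_force: [-1.1, 1.6, 4.6]
gripper_width: 0.143
grasp_force: 61.2
```

```bash
python3 st.py
```

```text
5.0 pos [ 0.4542 -0.0666  0.112 ] yang 1.1738 zax [ 0.001 -0.    -1.   ] F [-1.12  1.64  4.61] M [0.111 0.055 0.363] w 1.2233359430585977 gf 61.23152017593384 j6 -1.4816100939028243
```

>>> {"fn": "jog_arm", "kwargs": {
  "moves": [
    [[1,0,0,0,0,0,0.05],[1,0,0,0,0,0,0],[1,0,0,0,0,0,0]]
  ]
}}

```text
time: 5.25
tool_pos: [0.4542, -0.0666, 0.1119]
tool_rot: [0.0, 0.221, 0.975, -0.0]
contact_force: [-0.5, 1.2, 5.8]
gripper_width: 0.145
grasp_force: 62.3
```

```bash
python3 st.py
```

```text
5.25 pos [ 0.4542 -0.0666  0.1119] yang 1.1258 zax [ 0.001 -0.001 -1.   ] F [-0.52  1.16  5.79] M [0.116 0.095 0.931] w 1.2343426360525498 gf 62.27155923843384 j6 -1.4333237588361367
```

Clockwise meets the dead stop (0.36, then 0.93 N·m), so the red cap loosens anticlockwise. I'll unscrew to about 1.0 rad from the start, following the climb.

>>> {"fn": "jog_arm", "kwargs": {
  "moves": [
    [[1,0,0,0,0,0,-0.1],[1,0,0,-0.02,0,0,-0.1],[1,0,0,-0.025,0,0,-0.1],[1,0,0,-0.025,0,0,-0.1],[1,0,0,-0.025,0,0,-0.1],[1,0,0,-0.025,0,0,-0.1],[1,0,0,-0.025,0,0,-0.1],[1,0,0,-0.025,0,0,-0.1],[1,0,0,-0.025,0,0,-0.1],[1,0,0,0,0,0,-0.1],[1,0,0,0,0,0,0],[1,0,0,0,0,0,0]]
  ]
}}

```text
time: 6.25
tool_pos: [0.4542, -0.0667, 0.1138]
tool_rot: [0.0, -0.272, 0.962, -0.0]
contact_force: [-0.4, -0.1, 5.3]
gripper_width: 0.15
grasp_force: 61.2
```

```bash
python3 st.py
```

```text
6.25 pos [ 0.4542 -0.0667  0.1138] yang 2.1218 zax [ 0.001 -0.001 -1.   ] F [-0.38 -0.07  5.31] M [-0.025  0.033  0.005] w 1.283763182282473 gf 61.158607006073 j6 -2.429809648962394
```

>>> {"fn": "jog_arm", "kwargs": {
  "moves": [
    [[1,0,0,0,0,0,-0.1],[1,0,0,0,0,0,-0.05],[1,0,0,0,0,0,0],[1,0,0,0,0,0,0]]
  ]
}}

```text
time: 6.58
tool_pos: [0.4543, -0.0667, 0.1139]
tool_rot: [0.0, -0.343, 0.939, -0.0]
contact_force: [-0.6, 0.3, 5.1]
gripper_width: 0.143
grasp_force: 61.2
```

```bash
python3 st.py
python3 - <<'E'
from h import *
cv2.imwrite("pics/u.png",grab_frame("wrist")["color"])
E
```

```text
6.5833 pos [ 0.4543 -0.0667  0.1139] yang 2.2716 zax [ 0.001 -0.001 -1.   ] F [-0.59  0.33  5.12] M [-0.059  0.031  0.017] w 1.2233049882208737 gf 61.212977170944214 j6 -2.5796055075026154
```

View pics/u.png

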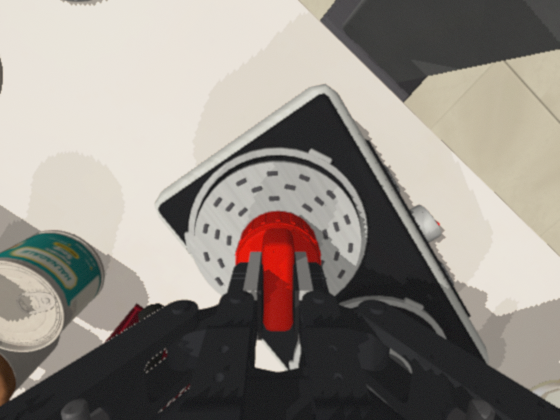

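The cap turned with the fingers (wing at 277,285), with no torque. Lifting gently.

>>> {"fn": "jog_arm", "kwargs": {
  "moves": [
    [[1,0,0,-0.2,0,0,0],[1,0,0,-0.2,0,0,0],[1,0,0,-0.2,0,0,0],[1,0,0,0,0,0,0]]
  ]
}}

```text
time: 6.97
tool_pos: [0.4532, -0.0664, 0.1185]
tool_rot: [-0.001, -0.344, 0.939, 0.0]
contact_force: [0.6, -0.6, -1.9]
gripper_width: 0.147
grasp_force: 60.3
```

```bash
python3 st.py
```

```text
6.9667 pos [ 0.4532 -0.0664  0.1185] yang 2.2733 zax [-0.001  0.    -1.   ] F [ 0.58 -0.65 -1.89] M [-0.049 -0.156  0.024] w 1.2519895548331754 gf 60.26167452335358 j6 -2.5813526243163323
```

Only the cap's weight hangs on the tool, so it is free. Raising it to about 10.5 cm.

>>> {"fn": "jog_arm", "kwargs": {
  "moves": [
    [[1,0,0,-0.5,0,0,0],[1,0,0,-0.5,0,0,0],[1,0,0,-0.5,0,0,0],[1,0,0,-0.8,0,0,0],[1,0,0,-1.2,0,0,0],[1,0,0,-1.2,0,0,0],[1,0,0,-1.2,0,0,0],[1,0,0,-1.2,0,0,0],[1,0,0,-1.2,0,0,0],[1,0,0,-1.0,0,0,0],[1,0,0,-0.6,0,0,0],[1,0,0,-0.2,0,0,0],[1,0,0,0,0,0,0],[1,0,0,0,0,0,0],[1,0,0,0,0,0,0],[1,0,0,0,0,0,0]]
  ]
}}

```text
time: 8.3
tool_pos: [0.4533, -0.0664, 0.2193]
tool_rot: [-0.001, -0.344, 0.939, 0.001]
contact_force: [0.0, 0.1, -2.3]
gripper_width: 0.149
grasp_force: 60.3
```

```bash
python3 st.py
python3 - <<'E'
from h import *
ims=[]
f=grab_frame("wrist"); ims.append(cv2.resize(f["color"],(400,300)))
f=grab_frame("scene"); 
for n in("cap_red","disc_right","cap_grey"):
    for r in regions_of(n,f)[:2]:
        P=pts(f,r["pixels"]); print(n,r["p"],np.round(r["rect"]),P.min(0).round(3),P.max(0).round(3))
ims.append(cv2.resize(f["color"][150:300,230:430],(400,300)))
cv2.imwrite("pics/end.png",np.hstack(ims))
E
```

```text
8.3 pos [ 0.4533 -0.0664  0.2193] yang 2.274 zax [-0.002  0.    -1.   ] F [ 0.03  0.1  -2.32] M [0.027 0.031 0.004] w 1.2690511035062368 gf 60.27020215988159 j6 -2.5820065402542003
cap_red 0.6 [332. 217.  16.  24.] [ 0.43  -0.088  0.19 ] [ 0.465 -0.05   0.242]
cap_red 0.55 [293. 217.  13.  16.] [0.463 0.022 0.085] [0.52  0.061 0.136]
disc_right 0.66 [328. 249.  39.  34.] [ 0.406 -0.114 -0.003] [ 0.562 -0.016  0.103]
cap_grey 0.79 [246. 219.  22.  16.] [0.45  0.157 0.003] [0.506 0.209 0.066]
cap_grey 0.67 [292. 217.  13.  20.] [0.463 0.022 0.085] [0.52  0.063 0.136]
```

View pics/end.png

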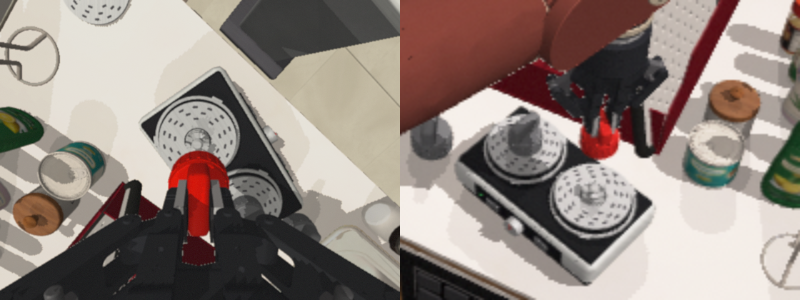

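The red cap is held upright, foot at about z 0.19, so about 10.5 cm up (crop pixel 600,140). The bare spindle and its disc are in place at (592,195), and the grey cap is untouched at (524,130).

```bash
python3 -c "
from plant import *
print(job_done())"
```

```text
the job is handed in; nothing more can be done
None
```

The red cap loosened anticlockwise (clockwise met the dead stop) and is now held upright about 10.5 cm above its spindle, with both discs on their hubs and the grey cap untouched; I handed the job in at about 8.5 s, and no verdict came back.

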